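# Turn a mirror in its post holder until the camera sees the ball-tipped pin, and hold it

## Task

The thumbscrew of the post holder is loose. Turn the square mirror on its post in the holder until the small camera in front of it sees the ball-tipped pin, and none of the other things on the pedestals, in the middle of the mirror; leave the post's collar down on the holder's rim. Finish while still holding the mirror at that angle, ready for the screw to be tightened; hold it by the side edges of its frame, never touch the glass, and leave everything else where it is.

Things in the scene. Friction and masses are not known exactly. Their poses are not given: they have to be found in the camera images.
- mirror_center (a point): Centre of the loose mirror mount, on its post's axis: a dark square frame 36 mm wide (y), 40 high (z), 19 thick (x from -10 to +9 mm), mirror glass on its front (+x, the way it faces), three knobs 10 mm long on its back, z up. About 150 g. It stands upright in the post holder, facing roughly the camera. Grip it across its 36 mm width (along its y), best in its upper half.
- collar (a point): Centre of the underside of the collar on the mirror's post (25 mm across, 8 mm high), 40 mm under mirror_center. It rests on the holder's rim and should stay there. Below it 30 mm of 12 mm post stand in the bore.
- mirror_glass: The 25 mm square mirror glass on the front of the mount, not to be touched; origin 9 mm in front (+x) of mirror_center.
- holder_rim (a point): Centre of the mouth of the black post holder, fixed, 45 mm above the table: 31 mm across, upright bore of 14.4 mm in which the mirror's post turns easily by hand and stays as left, thumbscrew at its side. mirror_center stands 40 mm above this point. x points to the camera.
- camera_lens (a point): Front of the lens of the small camera, fixed 85 mm from the post holder's axis and looking level at it; 85 mm above the table, level with mirror and ball. A silvery 29 mm body with a black lens of 19 mm, on a post.
- ball (a point): Centre of the 16 mm ball on the ball-tipped pin, fixed, 85 mm above the table and 85 mm from the post holder's axis, on one of three pedestals; which one varies. The camera sees it in the middle of the mirror when the mirror faces half-way between the directions from mirror_center to camera_lens and from mirror_center to ball.
- ball_pin: The ball-tipped pin itself, 6 mm thick above a 16 mm foot, 81 mm high; origin at its foot, 12 mm above the table. Fixed.
- plain_post: A plain post without a ball, 13 mm thick, 81 mm high, on another pedestal, fixed; origin at its foot. Not wanted.
- objective: A microscope objective 28 mm thick, 52 mm high, standing on another pedestal, fixed; origin at its foot. Not wanted.
- station_a (a point): Top of the pedestal (29 mm across, 12 mm high) on the left, 80 degrees from the camera as seen from the holder; 85 mm from the holder's axis.
- station_b (a point): Top of the same kind of pedestal on the right, 55 degrees from the camera.
- station_c (a point): Top of the same kind of pedestal on the right and nearer the robot, 105 degrees from the camera.
- setup: The set-up of post holder, camera and three pedestals, clamped to the table; origin on the table under the post holder, x towards the camera. The inverted microscope stands just behind; its eyepieces overhang the far side 0.3 m above the table, some 0.12 m beyond the holder.
- amber_vial_c (a point): Centre of an amber bottle 30 mm thick, 77 mm high, loose, left of the microscope. Bystander.
- hex_key_c (a point): Black hex key 80 mm long, 5 mm thick, lying loose on the table left of the camera. Bystander.
- power_head_c (a point): Centre of a black round sensor head, 31 mm across, 13 mm high, lying loose on the table right of the post holder. Bystander.

How it is judged:
By the outcome, as a careful person would: the job done as asked, in the order asked, and still so for the second after the job is handed in, while the arm keeps its last pose, push and grip.
It also fails if it takes over 32 s, if anything falls off the work surface, if the arm or the gripper's body presses on something with over 40 N, if the wrist force passes 120 N, or if a joint passes its speed limit or range.

## Robot

A 6-joint arm with a two-finger parallel gripper is mounted at the origin on a cart in front of the work surface, level with it; the furniture and walls round the work are solid. World frame = base frame: x ahead of the robot, y to its left, z up, the work surface at z = 0. Lengths are in m, angles in rad, forces in N, time in s.
With the tool pointing down it reaches from about 0.35 to 0.975 m from the base axis. Payload 4.9 kg.
Tool frame: the origin (TCP) lies at the very end of the fingers, on their centre line; the grasp point (between the pads) lies manip.grip_point_offset behind it (manip.grip_point_offset is the distance from the TCP to the grasp point, in m); z points along the fingers, y is the line along which they close (so a half turn about z gives the same grasp; the last joint's range is limited). The gripper opens to 85 mm and grips with 20 to 120 N. Pads are 22 mm wide; open, the fingers measure 114 mm over their backs; the gripper's body (76 mm by 85 mm) begins 54 mm behind the grasp point. The pads swing forward as they close: fully open they stand 13 mm farther back than shut.
Start: joints at [-0.119, 0.053, 1.613, -0, 1.476, -0.119], TCP at [0.625, 0, 0.231] pointing down, gripper open.
Joint ranges: [-3.01, 3.01], [-1.01, 2.22], [0.06, 2.58], [-1.02, 4.17], [0.09, 2.62], [-3.14, 3.14]. Speed limits (rad/s): [2.57, 2.57, 3.14, 3.14, 3.14, 3.14].

## Interface

Orientations are given as a unit quaternion [w, x, y, z].
In Python, from plant import manip gives the robot as it stands.
- The arm moves only by the shell command python3 -m crank 'ROWS' [OPENING]. ROWS is JSON, a list of rows, each an object of numbers: "x", "y", "z": the shift along the tool's x, y, z in cm; "turn": the turn about the tool's z in rad. In form: [{"x": .., "y": .., "z": .., "turn": ..}, ...]. A call has 1 to 5 rows; each row shifts and turns the commanded pose from where the row before left it, along the tool's axes as they then stand; what a row does not reach is not made up. A row lasts 1/10 s, in which the tool goes at most 50 mm and 8.59 degrees, less where a joint would pass 70% of its speed; a pose out of reach is approached as far as the arm can. A call with a gripper value outside its range is refused whole. OPENING is the opening in per cent of the stroke, from 0 (shut) to 100 (fully open), set as the call begins (- or left out, the last holds). The fingers move at their own pace and stop on an object; the grip force is fixed at half the most. Time passes only in rows, so rows that do not move let the fingers close. It gives the time, the measured TCP pose, the force, the opening and the grip force at its end, in the units of the state.
- manip.state(): the state, without advancing time (a new reading comes with each control period).
- manip.grab_frame(name): name is "scene" or "side" or "wrist"; returns (picture, depth): 384x512x3 uint8, red, green, blue; 384x512 float32, m along the optical axis (not along the pixel's ray), 0 where there is no reading.
- manip.camera_model(name): a dict with "mtx" (3x3 intrinsics, pixels), "world_to_cam" (4x4, takes a point from world to camera coordinates). Camera axes: x right, y down, z forward; pixel columns grow to the right and rows downward; lengths in m; the calibration is good to about 2 mm. A picture is of the moment at which its call begins: read the wrist's pose just before it. camera_model takes no time and is no camera call; for the wrist camera it gives the pose at the moment of the call.
- manip.job_done(): hands the job in; it is judged then, once.
The state is a dict: "time": time; "joint_pos": joint angles; "joint_vel": joint speeds; "joint_efforts": joint torques, N m; "tool_pos": TCP position; "tool_rot": TCP orientation; "contact_force": force on the tool from outside, world axes, zero at the start; "ft_torque": the same for the moment, N m; "gripper_width": opening from 0.0 (shut) to 1.0 (fully open); "grasp_force": force on a finger pad.
Only numpy, scipy, OpenCV 4.12 (cv2) and the standard library are available. Lean on these libraries where they do the work, as an engineer would, in place of code of your own. Each camera call takes 0.05 s, during which the arm holds its last target. There are 200 camera calls.

## Working session

There is one attempt and no reset: what is moved stays moved. The work goes in short steps, Python scripts to look and compute and a shell command to move; the robot and the scene stay as the last step left them, time stands still between calls to the robot, and variables do not carry over. Pictures are saved under pics/ and viewed, at most 10 in all, crops included, and the job is handed in when it is done.

```bash
mkdir -p pics
cat > h.py <<'E'
import numpy as np, cv2
from plant import manip
def grab(n):
    m=manip.camera_model(n); p,d=manip.grab_frame(n)
    return p,d,np.array(m["mtx"]),np.array(m["world_to_cam"])
def pts(d,K,T):
    v,u=np.mgrid[:d.shape[0],:d.shape[1]]
    c=np.stack([(u-K[0,2])/K[0,0]*d,(v-K[1,2])/K[1,1]*d,d],-1)
    R=T[:3,:3]; return (c-T[:3,3])@R
E
python3 - <<'E'
from h import *
for n in ["scene","side","wrist"]:
    p,d,K,T=grab(n); cv2.imwrite(f"pics/{n}0.png",p[:,:,::-1]); np.savez(f"{n}0.npz",p=p,d=d,K=K,T=T)
    print(n,K.round(1).tolist(),(-T[:3,:3].T@T[:3,3]).round(3),T[:3,:3].round(2).tolist())
print(manip.state(),manip.grip_point_offset)
E
```

```text
scene [[382.7, 0.0, 257.2], [0.0, 382.7, 193.5], [0.0, 0.0, 1.0]] [-0.031  0.591  0.708] [[-0.52, -0.85, 0.02], [-0.65, 0.38, -0.66], [0.55, -0.35, -0.75]]
side [[434.8, 0.0, 248.4], [0.0, 434.8, 191.8], [0.0, 0.0, 1.0]] [0.396 1.007 0.552] [[-1.0, -0.03, -0.01], [-0.01, 0.55, -0.83], [0.03, -0.83, -0.55]]
wrist [[343.6, 0.0, 252.6], [0.0, 343.6, 193.7], [0.0, 0.0, 1.0]] [0.625 0.074 0.372] [[1.0, 0.0, -0.0], [0.0, -0.96, 0.29], [-0.0, -0.29, -0.96]]
{'time': 0.15, 'joint_pos': array([-1.18998104e-01,  5.32349891e-02,  1.61396628e+00,  1.93939271e-05,
        1.47600491e+00, -1.19014111e-01]), 'joint_vel': array([ 0.00114901, -0.00299832, -0.00305861, -0.00019137,  0.0010146 ,
        0.00076319]), 'joint_efforts': array([ 5.10442842e-04, -3.94241810e+01, -3.70721948e+01, -1.15854355e-04,
        4.61802789e-03,  5.00508997e-05]), 'tool_pos': array([6.24518266e-01, 6.46331455e-05, 2.30334337e-01]), 'tool_rot': array([-6.40127558e-04,  7.07101546e-01,  7.07111556e-01, -4.91115379e-04]), 'contact_force': array([-1.0112128 ,  1.08220946, -0.01614336]), 'ft_torque': array([-0.03482775, -0.02073896, -0.03777981]), 'grasp_force': 0.0, 'gripper_width': 0.9999338263106159} 0.0187
```

View images.

View pics/scene0.png

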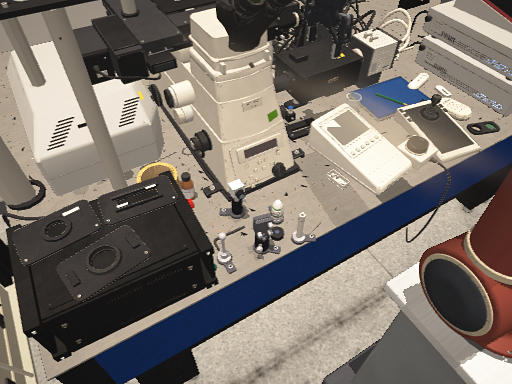

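View pics/wrist0.png

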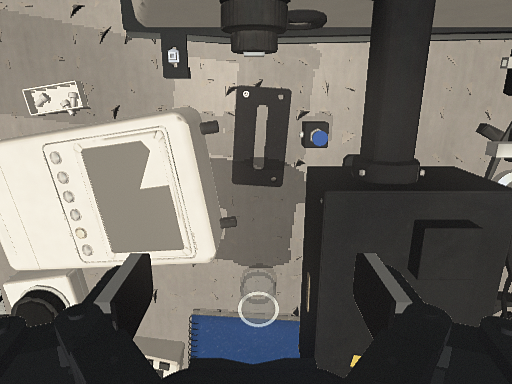

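View pics/side0.png

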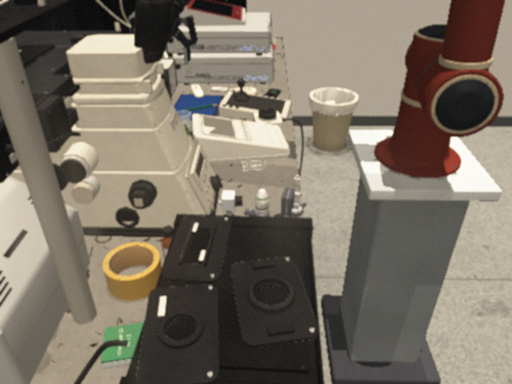

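The scene view shows the setup around px (215–315, 175–270). Zooming in with height data.

Run:
```python
from h import *
z=np.load("scene0.npz");p,d,K,T=[z[k] for k in "pdKT"]
cv2.imwrite("pics/s1.png",cv2.resize(p[165:285,190:330,::-1],None,fx=5.0,fy=5.0,interpolation=cv2.INTER_CUBIC))
P=pts(d,K,T)
for v in range(176,276,4):
    print(v,' '.join("%d:%d,%d,%d"%(u,*(P[v,u]*1000)) for u in range(212,316,4) if P[v,u,2]>.02 and P[v,u,2]<.13 and P[v,u,0]<0.75))
```

```text
176 220:558,326,33 224:538,324,50 228:529,318,55 232:527,309,52 236:517,303,58 240:516,293,53 244:516,283,48 248:514,273,45 252:510,264,44 256:511,252,36 260:509,242,33 264:507,231,28 268:507,220,23 280:494,192,20
180 220:556,327,21 224:536,326,39 228:525,321,46 232:523,311,43 236:471,327,100 240:467,320,100 244:512,285,39 248:510,275,36 252:509,265,31 256:504,256,31 260:506,243,22
184 224:536,327,25 228:473,347,96 232:465,341,100 236:461,333,100 240:457,326,100 244:508,287,30 248:503,279,30 252:505,267,22
188 228:522,323,22 232:456,346,98 236:452,338,98 240:450,330,95 244:451,319,89
192 232:455,347,88 236:448,341,91 240:442,334,93 244:440,326,90
196 232:454,348,76 236:448,341,78 240:437,337,87 244:435,329,84
200 232:466,342,47 236:458,337,52 240:457,327,47 244:459,315,37 276:404,265,63
204 232:460,346,40 236:452,340,46 240:451,330,41 276:396,271,62 280:391,264,63
208 232:463,345,23 236:452,340,31 240:451,331,26 272:403,275,43 276:392,273,53 280:388,265,53
212 272:399,278,35 276:391,273,41 280:386,265,40
216 260:357,337,106 264:354,329,104 268:351,321,102 272:399,277,20 276:389,273,2
[... 207 characters left out ...]
7,97 268:337,330,98 272:331,325,102 300:325,257,62
228 256:347,352,89 260:345,344,85 264:341,337,85 268:339,328,81 300:323,257,49
232 256:346,352,76 260:342,345,76 264:342,336,69 268:335,331,74 272:330,324,75 300:322,255,35
236 220:366,423,89 224:361,416,90 256:355,346,46 260:333,351,76 264:343,334,52 268:343,324,44 300:321,254,20
240 224:366,415,69 256:351,348,38 260:342,344,46 264:338,337,45 268:337,328,40
244 224:364,416,58 256:350,349,25 260:340,345,35 264:337,337,33 268:339,326,21
248 224:364,417,45 260:329,352,39
252 212:320,460,124 224:364,418,30 260:326,354,30
256 212:326,459,102 224:360,421,23
260 212:326,460,89
264 212:325,461,76
268 212:325,463,62 216:327,454,53
272 212:326,463,46
```

View pics/s1.png

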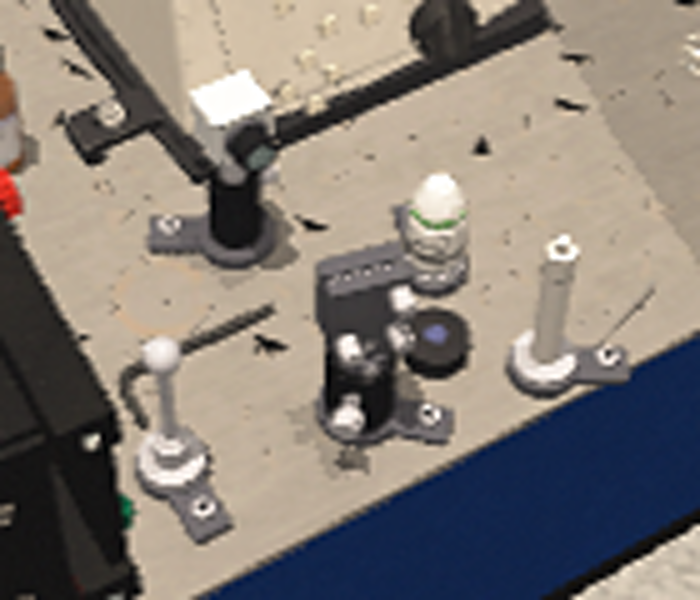

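The zoom shows the ball pin on the left pedestal (ball at crop (160,355)), objective at (440,190), plain post top at (562,250), camera at (235,130). The mirror's back, with its knobs, faces the robot. So the ball is at station A, and the target facing is about 40° left of the camera direction.

```bash
cat >> h.py <<'E'
def ray(u,v,z,K,T):
    R=T[:3,:3];o=-R.T@T[:3,3];r=R.T@np.linalg.inv(K)@[u,v,1.];return o+r*(z-o[2])/r[2]
E
python3 - <<'E'
from h import *
from scipy.optimize import least_squares
z=np.load("scene0.npz");p,d,K,T=[z[k] for k in "pdKT"]
c=lambda x,y,h: ray(x/5+190-.4,y/5+165-.4,h,K,T)
M=np.array([c(160,355,.085),c(562,250,.093),c(440,185,.062),c(170,461,.012),c(543,360,.012)])
print(M.round(4))
A=np.deg2rad([80,-105,-55,80,-105])
f=lambda q:(q[:2]+.085*np.c_[np.cos(A+q[2]),np.sin(A+q[2])]-M[:,:2]).ravel()
s=least_squares(f,[.35,.337,0]);print(s.x,(s.fun*1000).round(1))
print("lens",s.x[:2]+.085*np.array([np.cos(s.x[2]),np.sin(s.x[2])]))
# mirror top edge ends at z=.105
print("top edge corners",c(322,290,.105),c(318,265,.105),c(408,245,.105),c(330,293,.105),c(412,270,.105))
P=pts(d,K,T); m=(d>0)&(P[...,2]>.12)&(P[...,0]<.7)&(P[...,0]>.2)&(P[...,1]>-.1)&(P[...,1]<.5)
Q=P[m]
for n in ["side","wrist"]:
    w=np.load(n+"0.npz");P2=pts(w["d"],w["K"],w["T"]);mm=(w["d"]>0)&(P2[...,2]>.12)&(P2[...,0]<.7)&(P2[...,0]>.2)&(P2[...,1]>-.1)&(P2[...,1]<.5);Q=np.r_[Q,P2[mm]]
for y in np.arange(-.1,.5,.05):
    q=Q[(Q[:,1]>=y)&(Q[:,1]<y+.05)]
    for lo,hi in((.12,.25),(.25,.45)):
        r=q[(q[:,2]>lo)&(q[:,2]<hi)]
        if len(r): print("y%.2f z%.2f-%.2f minx %s"%(y,lo,hi,np.sort(r[:,0])[:4].round(3)))
E
```

```text
[[0.3683 0.4187 0.085 ]
 [0.3257 0.2561 0.093 ]
 [0.4005 0.2644 0.062 ]
 [0.3652 0.4201 0.012 ]
 [0.327  0.255  0.012 ]]
[ 0.35076341  0.33626662 -0.02005362] [-1.1  0.9  1.4 -1.4 -2.4  1.3  2.  -0.4  0.1 -0.4]
lens [0.43574632 0.33456218]
top edge corners [0.35050791 0.35537318 0.105     ] [0.36186174 0.35040918 0.105     ] [0.35217863 0.31427353 0.105     ] [0.34766389 0.35342851 0.105     ] [0.34082002 0.31967173 0.105     ]
y-0.10 z0.12-0.25 minx [0.672 0.673 0.673 0.673]
y-0.05 z0.12-0.25 minx [0.573 0.575 0.576 0.576]
y-0.05 z0.25-0.45 minx [0.549 0.549 0.549 0.55 ]
y0.00 z0.12-0.25 minx [0.57  0.57  0.571 0.572]
y0.00 z0.25-0.45 minx [0.548 0.549 0.549 0.549]
y0.10 z0.12-0.25 minx [0.553 0.554 0.555 0.557]
y0.15 z0.12-0.25 minx [0.532 0.532 0.532 0.532]
y0.15 z0.25-0.45 minx [0.5   0.501 0.501 0.501]
y0.20 z0.12-0.25 minx [0.531 0.532 0.532 0.532]
y0.20 z0.25-0.45 minx [0.499 0.5   0.5   0.5  ]
y0.25 z0.12-0.25 minx [0.531 0.532 0.532 0.532]
y0.25 z0.25-0.45 minx [0.496 0.497 0.497 0.497]
y0.30 z0.12-0.25 minx [0.539 0.54  0.541 0.541]
y0.30 z0.25-0.45 minx [0.6   0.6   0.6   0.601]
y0.35 z0.12-0.25 minx [0.694 0.694 0.694 0.697]
y0.35 z0.25-0.45 minx [0.661 0.661 0.661 0.662]
y0.40 z0.12-0.25 minx [0.503 0.522]
y0.40 z0.25-0.45 minx [0.661 0.661 0.661 0.661]
y0.45 z0.12-0.25 minx [0.316 0.316 0.316 0.317]
y0.45 z0.25-0.45 minx [0.661 0.661 0.661 0.661]
```

```bash
python3 -m crank '[{"y":-4},{"y":-4},{"y":-4},{"y":-4},{"y":-4,"x":1}]'; python3 -m crank '[{"x":4,"y":-0.6},{"x":4,"y":-0.6},{"x":4,"y":-0.6},{"x":4,"y":-0.6},{"x":4,"y":-0.6}]'
```

```text
schema error: expected keys x, y, z, turn
schema error: expected keys x, y, z, turn
```

```bash
python3 -m crank '[{"x":0,"y":-4,"z":0,"turn":0},{"x":0,"y":-4,"z":0,"turn":0},{"x":0,"y":-4,"z":0,"turn":0},{"x":0,"y":-4,"z":0,"turn":0},{"x":1,"y":-4,"z":0,"turn":0}]' && python3 -m crank '[{"x":4,"y":-1,"z":0,"turn":0},{"x":4,"y":-1,"z":0,"turn":0},{"x":4,"y":-1,"z":0,"turn":0},{"x":4,"y":-1,"z":0,"turn":0},{"x":4,"y":-1,"z":0,"turn":0}]'
```

```text
time: 0.65
tool_pos: [0.4233, 0.0096, 0.2307]
tool_rot: [-0.0, 0.708, 0.707, -0.0]
contact_force: [0.1, -0.2, 0.7]
gripper_width: 0.996
grasp_force: 0.0
time: 1.15
tool_pos: [0.3741, 0.2114, 0.2313]
tool_rot: [0.0, 0.707, 0.707, 0.0]
contact_force: [0.4, -0.3, -0.8]
gripper_width: 0.997
grasp_force: 0.0
```

```bash
python3 -m crank '[{"x":4,"y":-0.8,"z":0,"turn":0},{"x":4,"y":-0.8,"z":0,"turn":0},{"x":4,"y":-0.7,"z":0,"turn":0},{"x":0.5,"y":0,"z":0,"turn":-0.14},{"x":0,"y":0,"z":0,"turn":-0.14}]' 75 && python3 -m crank '[{"x":0,"y":0,"z":0,"turn":-0.14},{"x":0,"y":0,"z":0,"turn":-0.14},{"x":0,"y":0,"z":0,"turn":-0.14},{"x":0,"y":0,"z":0,"turn":-0.14},{"x":0,"y":0,"z":0,"turn":-0.14}]' && python3 -m crank '[{"x":0,"y":0,"z":0,"turn":-0.14},{"x":0,"y":0,"z":0,"turn":-0.14},{"x":0,"y":0,"z":0,"turn":-0.05},{"x":0,"y":0,"z":0,"turn":0},{"x":0,"y":0,"z":0,"turn":0}]'
python3 - <<'E'
from h import *
p,d,K,T=grab("wrist"); cv2.imwrite("pics/w1.png",p[:,:,::-1]); np.savez("w1.npz",p=p,d=d,K=K,T=T)
print(manip.state()["tool_pos"],manip.state()["joint_pos"])
E
```

```text
time: 1.65
tool_pos: [0.3511, 0.3363, 0.2308]
tool_rot: [-0.0, 0.598, 0.801, -0.001]
contact_force: [0.4, -0.6, -0.7]
gripper_width: 0.75
grasp_force: 0.0
time: 2.15
tool_pos: [0.3518, 0.3349, 0.2309]
tool_rot: [-0.0, 0.288, 0.958, -0.0]
contact_force: [0.1, -0.2, -0.6]
gripper_width: 0.75
grasp_force: 0.0
time: 2.65
tool_pos: [0.3519, 0.3349, 0.2311]
tool_rot: [-0.0, 0.131, 0.991, -0.0]
contact_force: [-0.3, -1.5, -0.8]
gripper_width: 0.751
grasp_force: 0.0
[0.35187629 0.33494765 0.23112158] [ 6.07427957e-01 -2.90191185e-01  1.92737686e+00 -1.50766902e-05
  1.50474118e+00 -7.01642778e-01]
```

View pics/w1.png

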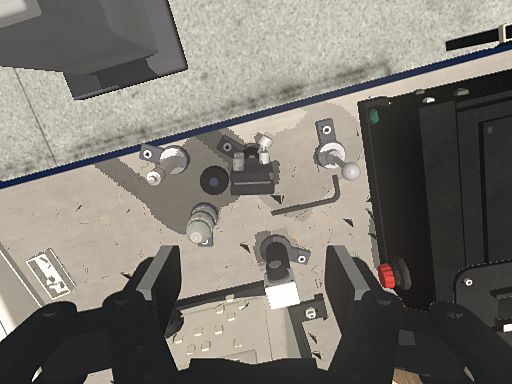

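The view shows the mirror at px (253,178), nearly square to the image, the ball at (350,171), and the camera at (282,290). Measuring the frame top from depth and by colour mask.

```bash
cat > mm.py <<'E'
from h import *
def meas(p,d,K,T,show=True):
    P=pts(d,K,T); m=(d>0)&(abs(P[...,2]-.104)<.007)&(np.hypot(P[...,0]-.351,P[...,1]-.336)<.035)
    n,l,s,c=cv2.connectedComponentsWithStats(m.astype(np.uint8));k=1+s[1:,4].argmax();m=l==k
    v,u=np.nonzero(m)
    q=np.array([ray(a,b,.105,K,T)[:2] for a,b in zip(u,v)])
    r=cv2.minAreaRect((q*1e4).astype(np.float32))
    b=cv2.boxPoints(r)/1e4; e=[b[1]-b[0],b[2]-b[1]];e=max(e,key=np.linalg.norm)
    print("n",m.sum(),"zmed",np.median(P[m][:,2]),"ctr",np.array(r[0])/1e4,"size mm",np.array(r[1])/10,"y-axis heading",np.degrees(np.arctan2(e[1],e[0]))%180)
    # ball
E
python3 - <<'E'
from mm import *
z=np.load("w1.npz");p,d,K,T=[z[k] for k in "pdKT"]
meas(p,d,K,T)
print("ball",ray(350,171,.085,K,T),"tool x head",np.degrees(np.arctan2(*np.array(manip.camera_model("wrist")["world_to_cam"])[0,:2][::-1])))
P=pts(d,K,T)
for v in range(158,200,4): print(v,[tuple((P[v,u]*1000).astype(int)) for u in (238,255,270)])
# camera lens box and plain post / objective
print("plain",ray(153,178,.093,K,T))
E
```

```text
n 1167 zmed 0.1039117850842635 ctr [0.34494167 0.33654963] size mm [35.67429199 30.59133911] y-axis heading 77.2066
ball [0.36713733 0.41815657 0.085     ] tool x head 75.0741000824414
158 [(np.int64(329), np.int64(329), np.int64(98)), (np.int64(341), np.int64(340), np.int64(52)), (np.int64(355), np.int64(354), np.int64(0))]
162 [(np.int64(331), np.int64(328), np.int64(100)), (np.int64(345), np.int64(339), np.int64(51)), (np.int64(359), np.int64(353), np.int64(0))]
166 [(np.int64(334), np.int64(327), np.int64(100)), (np.int64(342), np.int64(340), np.int64(82)), (np.int64(345), np.int64(352), np.int64(83))]
170 [(np.int64(337), np.int64(327), np.int64(102)), (np.int64(342), np.int64(340), np.int64(96)), (np.int64(345), np.int64(352), np.int64(97))]
174 [(np.int64(340), np.int64(326), np.int64(103)), (np.int64(344), np.int64(339), np.int64(104)), (np.int64(346), np.int64(351), np.int64(105))]
178 [(np.int64(343), np.int64(325), np.int64(105)), (np.int64(347), np.int64(338), np.int64(103)), (np.int64(350), np.int64(350), np.int64(105))]
182 [(np.int64(347), np.int64(324), np.int64(100)), (np.int64(351), np.int64(337), np.int64(102)), (np.int64(354), np.int64(349), np.int64(102))]
186 [(np.int64(280), np.int64(354), np.int64(373)), (np.int64(353), np.int64(337), np.int64(104)), (np.int64(356), np.int64(348), np.int64(104))]
190 [(np.int64(353), np.int64(322), np.int64(104)), (np.int64(357), np.int64(336), np.int64(103)), (np.int64(360), np.int64(348), np.int64(104))]
194 [(np.int64(356), np.int64(321), np.int64(104)), (np.int64(360), np.int64(335), np.int64(104)), (np.int64(395), np.int64(344), np.int64(1))]
198 [(np.int64(391), np.int64(307), np.int64(-1)), (np.int64(396), np.int64(326), np.int64(-1)), (np.int64(400), np.int64(343), np.int64(0))]
plain [0.32803414 0.25536657 0.093     ]
```

```bash
cat > edge.py <<'E'
from h import *
def edge(p,d,K,T,c=(.351,.336)):
    P=pts(d,K,T); m=(d>0)&(abs(P[...,2]-.104)<.007)&(np.hypot(P[...,0]-c[0],P[...,1]-c[1])<.03)
    n,l,s,_=cv2.connectedComponentsWithStats(m.astype(np.uint8));m=l==1+s[1:,4].argmax()
    cols=np.nonzero(m.any(0))[0]; 
    q=np.array([ray(u,np.nonzero(m[:,u])[0].max()+.5,.105,K,T)[:2] for u in cols[3:-3]])
    vx,vy,x0,y0=cv2.fitLine((q*1e3).astype(np.float32),cv2.DIST_HUBER,0,.01,.01).ravel()
    h=np.degrees(np.arctan2(vy,vx))%180
    t=np.array([np.cos(np.radians(h)),np.sin(np.radians(h))]);nrm=np.array([t[1],-t[0]])
    mp=np.array([ray(u,v,.105,K,T)[:2] for v,u in zip(*np.nonzero(m))])
    f=np.array([x0,y0])/1e3@nrm; w=mp[abs(mp@nrm-f+.006)<.004]@t  # strip near the front
    ctr=t*(w.min()+w.max())/2+nrm*(f-.009)
    print("heading y",h,"facing",h-90,"width",np.ptp(w)*1e3,"centre",ctr)
E
python3 - <<'E'
from edge import *
z=np.load("w1.npz");edge(*[z[k] for k in "pdKT"])
E
```

```text
heading y 77.045395 facing -12.954605 width 35.68266320071361 centre [0.35101813 0.33518529]
```

```bash
python3 -m crank '[{"x":0.1,"y":0,"z":3.5,"turn":-0.035},{"x":0,"y":0,"z":3.5,"turn":0},{"x":0,"y":0,"z":3.5,"turn":0},{"x":0,"y":0,"z":3,"turn":0},{"x":0,"y":0,"z":0,"turn":0}]'
python3 - <<'E'
from edge import *
p,d,K,T=grab("wrist"); cv2.imwrite("pics/w2.png",p[:,:,::-1]);edge(p,d,K,T)
print(manip.state()["tool_pos"],np.degrees(np.arctan2(T[0,1],T[0,0])))
E
```

```text
time: 3.2
tool_pos: [0.3478, 0.333, 0.0913]
tool_rot: [-0.004, 0.113, 0.994, -0.003]
contact_force: [-0.1, -0.6, -0.3]
gripper_width: 0.752
grasp_force: 0.0
heading y 76.18058 facing -13.81942 width 35.28803430878219 centre [0.35059877 0.33535329]
[0.34951854 0.33422112 0.09428557] 77.09854321702089
```

View pics/w2.png

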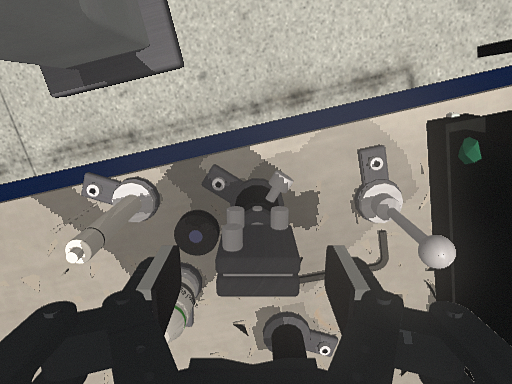

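The frame (px 217–299, row 270) is centred between the fingers (180 and 330), and it is clear of the plain post and ball. Going down the rest of the way.

```bash
python3 -m crank '[{"x":0,"y":0,"z":1.2,"turn":0.01},{"x":0,"y":0,"z":1.2,"turn":0},{"x":0,"y":0,"z":0,"turn":0},{"x":0,"y":0,"z":0,"turn":0},{"x":0,"y":0,"z":0,"turn":0}]'
python3 - <<'E'
from h import *
T=np.array(manip.camera_model("wrist")["world_to_cam"]);print(manip.state()["tool_pos"],np.degrees(np.arctan2(T[0,1],T[0,0])))
E
```

```text
time: 3.75
tool_pos: [0.3514, 0.3356, 0.073]
tool_rot: [0.0, 0.118, 0.993, 0.0]
contact_force: [-0.2, 0.4, -0.6]
gripper_width: 0.754
grasp_force: 0.0
[0.35144962 0.33557335 0.07301504] 76.56141172052794
```

```bash
python3 -m crank '[{"x":0,"y":0,"z":0.1,"turn":0},{"x":0,"y":0,"z":0,"turn":0},{"x":0,"y":0,"z":0,"turn":0},{"x":0,"y":0,"z":0,"turn":0},{"x":0,"y":0,"z":0,"turn":0}]' 0; python3 -m crank '[{"x":0,"y":0,"z":0,"turn":0},{"x":0,"y":0,"z":0,"turn":0},{"x":0,"y":0,"z":0,"turn":0},{"x":0,"y":0,"z":0,"turn":0},{"x":0,"y":0,"z":0,"turn":0}]'
python3 - <<'E'
from edge import *
s=manip.state();p,d,K,T=grab("wrist");cv2.imwrite("pics/w3.png",p[:,:,::-1]);edge(p,d,K,T)
print(s["tool_pos"],np.degrees(np.arctan2(T[0,1],T[0,0])),s["contact_force"],s["ft_torque"])
E
```

```text
time: 4.25
tool_pos: [0.3513, 0.3354, 0.0718]
tool_rot: [0.0, 0.118, 0.993, 0.0]
contact_force: [-0.1, -0.8, 2.5]
gripper_width: 0.41
grasp_force: 60.0
time: 4.75
tool_pos: [0.3513, 0.3354, 0.0718]
tool_rot: [0.0, 0.118, 0.993, 0.0]
contact_force: [0.6, -0.9, 5.9]
gripper_width: 0.406
grasp_force: 60.3
heading y 76.544044 facing -13.4559555 width 40.877035427615226 centre [0.3507363  0.33620804]
[0.35130765 0.33543368 0.07178172] 76.56337685275655 [ 0.57036749 -0.92136527  5.88851005] [-0.15954401  0.12578698 -0.00321655]
```

View pics/w3.png

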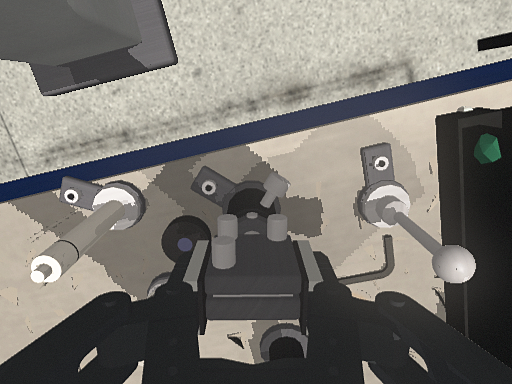

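Firm grip: the pads are on the frame sides (px 205 and 308) and the glass is free. Turning by about 52° CCW.

```bash
python3 -m crank '[{"x":0,"y":0,"z":0,"turn":-0.06},{"x":0,"y":0,"z":0,"turn":-0.1},{"x":0,"y":0,"z":0,"turn":-0.1},{"x":0,"y":0,"z":0,"turn":-0.1},{"x":0,"y":0,"z":0,"turn":-0.08}]'; python3 -m crank '[{"x":0,"y":0,"z":0,"turn":-0.1},{"x":0,"y":0,"z":0,"turn":-0.1},{"x":0,"y":0,"z":0,"turn":-0.1},{"x":0,"y":0,"z":0,"turn":-0.1},{"x":0,"y":0,"z":0,"turn":-0.07}]';python3 -m crank '[{"x":0,"y":0,"z":0,"turn":0},{"x":0,"y":0,"z":0,"turn":0},{"x":0,"y":0,"z":0,"turn":0}]'
python3 - <<'E'
from edge import *
s=manip.state();p,d,K,T=grab("wrist");cv2.imwrite("pics/w4.png",p[:,:,::-1]);np.savez("w4.npz",p=p,d=d,K=K,T=T);edge(p,d,K,T)
print(s["tool_pos"],np.degrees(np.arctan2(T[0,1],T[0,0]))-90,s["contact_force"],s["ft_torque"])
p,d,K,T=grab("scene");np.savez("s4.npz",p=p,d=d,K=K,T=T)
w=cv2.resize(p[165:285,190:330,::-1],None,fx=3.2,fy=3.2,interpolation=cv2.INTER_CUBIC)
q=cv2.imread("pics/w4.png")[:384,:];o=np.zeros((384,512+240,3),np.uint8);o[:,:512]=q
w=cv2.resize(w[:,100:340],None,fx=1,fy=1);o[:,512:]=w[:384]
cv2.imwrite("pics/c4.png",o)
E
```

```text
time: 5.3
tool_pos: [0.3516, 0.3352, 0.0718]
tool_rot: [0.001, -0.104, 0.995, -0.0]
contact_force: [-0.3, -2.0, 5.1]
gripper_width: 0.416
grasp_force: 60.3
time: 5.8
tool_pos: [0.3514, 0.3351, 0.0718]
tool_rot: [0.0, -0.332, 0.943, -0.0]
contact_force: [0.2, -1.5, 5.8]
gripper_width: 0.41
grasp_force: 60.4
time: 6.1
tool_pos: [0.3514, 0.3351, 0.0718]
tool_rot: [0.0, -0.331, 0.944, -0.0]
contact_force: [-0.4, -2.3, 5.4]
gripper_width: 0.412
grasp_force: 60.5
heading y 128.78645 facing 38.786453 width 40.80761013186433 centre [0.35091378 0.33514771]
[0.35137359 0.33506036 0.07175109] 38.71071419321305 [-0.44727678 -2.31386636  5.35350947] [-0.42750887  0.15747316  0.03848457]
```

View pics/c4.png

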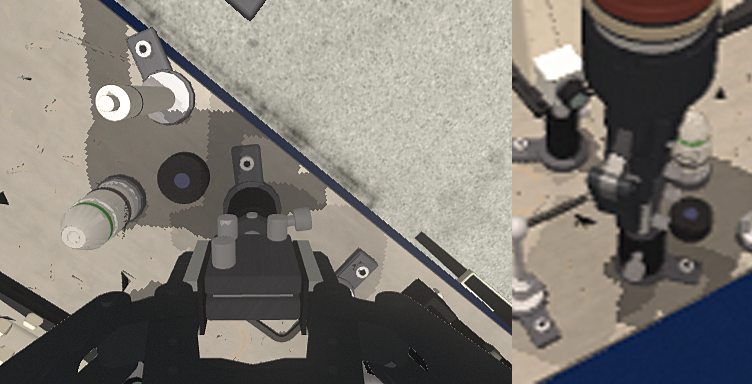

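Run:
```python
from h import *
from scipy.optimize import least_squares
a=np.load("w4.npz");b=np.load("w1.npz");c=np.load("scene0.npz")
r=lambda z,u,v,h: ray(u,v,h,z["K"],z["T"])[:2]
s=lambda x,y,h: r(c,x/5+189.6,y/5+164.6,h)
obs=[(80,r(b,350,171,.085)),(-105,r(b,153,178,.093)),(-55,r(b,198,231,.064)),(-105,r(a,113,103,.093)),(-55,r(a,74,236,.064)),
(80,s(160,355,.085)),(-105,s(562,250,.093)),(-55,s(440,185,.062)),(80,s(170,461,.012)),(-105,s(543,360,.012)),
# pedestals top (wrist w1)
(80,r(b,331,153,.012)),(-105,r(b,173,160,.012))]
A=np.radians([o[0] for o in obs]);M=np.array([o[1] for o in obs]);print(M.round(4).tolist())
for fix in (0,1):
    f=lambda q:((q[:2] if not fix else np.array([.351,.3355]))+.085*np.c_[np.cos(A+q[2]),np.sin(A+q[2])]-M).ravel()
    k=least_squares(f,[.35,.336,0],loss="soft_l1",f_scale=.0015);print(k.x[:2],np.degrees(k.x[2]),(f(k.x)*1e3).round(1))
for z in (b,a):
    P=pts(z["d"],z["K"],z["T"]);m=(np.hypot(P[...,0]-.351,P[...,1]-.3355)<.008)&(P[...,2]>.095)&(P[...,2]<.115);print(np.median(P[m][:,2]),m.sum())
```

```text
[[0.3671, 0.4182], [0.328, 0.2554], [0.3944, 0.2694], [0.3271, 0.2552], [0.3988, 0.265], [0.3683, 0.4187], [0.3257, 0.2561], [0.4005, 0.2644], [0.3652, 0.4201], [0.327, 0.255], [0.3645, 0.4183], [0.3285, 0.254]]
[0.3505548  0.33617489] -0.9311254488108484 [-0.5  1.5 -0.8 -0.9  3.8 -3.6  0.1 -0.8 -0.6  0.7 -1.7  0.9  1.5 -1.6
 -2.3  1.4  1.5 -0.5  0.2 -0.6  2.2  1.4 -1.3  0.5]
[0.35       0.81791204] -1.00872849451536 [ 0.1  0.8 -0.5 -1.6  4.2 -4.3  0.4 -1.4 -0.2 -0.  -1.1  0.2  1.9 -2.3
 -2.   0.7  2.  -1.2  0.5 -1.2  2.7  0.7 -0.9 -0.2]
0.10411223249911238 292
0.10423200323354914 1303
```

```bash
python3 -c "
from plant import manip
print(manip.job_done())"
```

```text
the job is handed in; nothing more can be done
None
```

The job is handed in with the mirror held by its frame sides at about 38.8°, against a target of about 39°, half-way between the camera and the ball on the left pedestal. The mirror's height has not changed, so the collar should still be on the rim, though I could not see it directly; the hand-in gave no verdict.

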